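# Release and pull a plug-in module from a bench test fixture

### The job

Turn the red winged knob of the test fixture anticlockwise as far as it goes, without knocking against the heat sink beside it, so that its brass tongue no longer holds the module. Then pull the module straight up out of its pocket by the blue rib and set it down gently, upright and flat on the floor of the yellow tray; leave the knob released and the other things on the bench where they are.

Things in the scene. Friction and masses are not known exactly. Their poses are not given: they have to be found in the camera images.
- knob (a joint): the winged knob's turn in rad: 0 = tongue square over the module (locked), grows anticlockwise seen from above, mechanical stop at 1.5 = fully released. It starts between 0.05 and 0.3. Stiff (0.06 N m of friction), stays where it is left. The tongue is clear of the module above about 1.2.
- knob_wings (a point): on the winged knob's vertical axis, half-way up its red wings: one upright flat bar 54 mm long along this point's y, 8 mm thick along its x, 42 to 68 mm above the bench. The frame turns with the knob. Below, a 12 mm round stem and the brass tongue (10 mm wide, 22 to 26 mm above the bench) that reaches 30 mm from the axis along this point's -y.
- heatsink: grey finned heat sink on the fixture; origin on its flat upright face, level with the knob along x, 50 mm above the bench. The face is 110 mm long along x, 10 to 64 mm above the bench; -y points to the knob's axis, 33 mm away. On the knob's other side the module's can is also 33 mm from the axis: the wing tips pass 6 mm from both, so open the fingers only a little there.
- fixture: aluminium deck fixed to the bench, 130 (x) by 172 mm (y), 10 mm thick, origin at the centre of its underside, axes parallel to the heat sink's. The module's pocket is on the -y half, with an 8 mm rim; two black end guides rise to 50 mm above the bench and lead the module straight up, 2 mm clear all round: it is free once raised 42 mm.
- module_center (a point): half-way up the plug-in module: 78 mm high, about 0.3 kg. Black flange at its foot, 10.5 mm thick, 76 mm along x, reaching 24 mm to -y and 38 mm to +y of this point; steel can 70 by 48 mm up to 46 mm above its underside; blue rib on top. It starts in the pocket, underside 10 mm above the bench, axes parallel to the fixture's, its +y edge under the tongue, 1.5 mm lower.
- module_rib (a point): centre of the module's blue pull rib, 23 mm above module_center, same axes. Rib 50 mm long along x, 12 mm thick across y, 32 mm high, standing on the can's top (16 mm below this point to 16 mm above); grip it across y in its upper half.
- tray_in (a point): centre of the floor of the yellow tray, which is fixed to the bench: inside 162 by 162 mm along this point's x and y, floor 4 mm above the bench, walls 4 mm thick, rim 18 mm above the bench.
- spool_mid (a point): middle of a silvery metal spool standing on end, 50 mm across, 40 mm high; not to be moved.
- breadboard: white breadboard lying flat, 55 by 165 mm (long along its y), 15 mm high with its chips, origin at the centre of its underside; not to be moved.
- screwdriver: small screwdriver with green handle lying on the bench, 170 mm long along its x; not to be moved.
Things that resemble listed ones, but are neither listed nor needed, are in the scene too. Several things have the shape of the fixture; the one meant has the colours described above.

How it is judged (in metres and radians):
On the way, in this order (a step that is already met when the one before it is completed fails the run):
1. the knob is turned to its released end (over 1.3 rad) with the module still in its pocket (value of joint knob above 1.3 rad and distance of module_center from where it was at the start of the episode below 0.008 m), for 0.1 s.
2. the module is pulled up 45 mm, clear of the guides, upright within 0.3 rad and still over its pocket (z of module_center in the frame of heatsink above 0.044 m and angle between module_center's own z axis and vertical below 0.3 rad and horizontal distance between module_center and knob_wings below 0.085 m).
At the end, for the whole second after the job is handed in: The module stands flat on the tray's floor (its centre 35 to 43 mm above the floor, within 70 mm of the tray's centre, upright within 0.08 rad) and the knob is still released (over 1.3 rad) (horizontal distance between module_center and tray_in below 0.07 m and z of module_center in the frame of tray_in between 0.035 and 0.043 m and angle between module_center's own z axis and vertical below 0.08 rad and value of joint knob above 1.3 rad); the robot touches nothing.
It fails at once if the robot pushes against the heat sink with more than 12 N (contact force between any of the fingers, the arm and heatsink above 12 N).
It fails at once if the module is banged down on the tray (over 60 N) (contact force between module and tray above 60 N).
It fails at once if the module is let fall: it moves at over 0.4 m/s (a drop of about 8 mm) with no finger on it (linear speed of module above 0.4 m/s and contact force between the fingers and module below 0.1 N).
It fails at once if the module is tipped over (angle between module_center's own z axis and vertical above 0.6 rad).
It fails at once if the spool, breadboard or screwdriver is moved more than 25 mm (distance of any of spool_mid, breadboard, screwdriver from where it was at the start of the episode above 0.025 m).
It also fails if it takes over 58 s, if anything falls off the work surface, if the arm or the gripper's body presses on something with over 40 N, if the wrist force passes 120 N, or if a joint passes its speed limit or range.

### The arm

A 6-joint arm with a two-finger parallel gripper is mounted at the origin on the work surface. World frame = base frame: x ahead of the robot, y to its left, z up, the work surface at z = 0. Lengths are in mm, angles in degrees, forces in N, time in s.
With the tool pointing down it reaches from about 325 to 900 mm from the base axis. Payload 3.5 kg.
Tool frame: the origin (TCP) lies between the finger pads; the fingertips stand r.tcp_to_tips ahead of it and the grasp point (between the pads) lies 8 mm behind it (r.tcp_to_tips is the distance from the TCP to the fingertips, in mm); z points along the fingers, y is the line along which they close (so a half turn about z gives the same grasp; the last joint's range is limited). The gripper opens to 85 mm and grips with 20 to 120 N. Pads are 22 mm wide; open, the fingers measure 114 mm over their backs; the gripper's body (76 mm by 85 mm) begins 54 mm behind the grasp point. The pads swing forward as they close: fully open they stand 13 mm farther back than shut.
Start: joints at [-81.956, 15.837, -1.513, 72.651, 0, 84.076], TCP at [150.858, -606.518, 242.313] pointing down, gripper open.
Joint ranges: [-178.77, 178.77], [-48.84, 107.48], [-61.69, 71.31], [-111.58, 123.2], [-90, 87.43], [-180, 180]. Speed limits (degrees/s): [147.25, 147.25, 180, 180, 180, 180].

### API

Orientations are given as [roll, pitch, yaw] about the fixed x, y, z axes, in that order (R = Rz(yaw) Ry(pitch) Rx(roll)).
In Python, from workcell import r gives the robot as it stands.
- The arm moves only by the tool apply_moves, never from a script. Its argument "moves" is a list of rows, each a list of 7 numbers: the closure, from 0 (fully open) to 1 (shut), then the shift along the tool's x, y, z normalised to -1 to 1, where 1 is 0.5 m, then the turn, a rotation vector about the tool's x, y, z normalised to -1 to 1, where 1 is 120 degrees. In form: [[grip, dx, dy, dz, rx, ry, rz], ...]. A call has 1 to 12 rows; each row is the pose to reach, as a shift and turn from the pose commanded when the call began, along the tool's axes at that moment; what a row does not reach only later rows make up. A row lasts 1/10 s, in which the tool goes at most 50 mm and 8.59 degrees, less where a joint would pass 70% of its speed; a pose out of reach is approached as far as the arm can. A call with a number of a shift or a turn outside -1 to 1 is refused whole. A call with a gripper value outside its range is refused whole. The fingers move at their own pace and stop on an object; the grip force is fixed at half the most. Time passes only in rows, so rows that repeat a pose let the fingers close. It gives the time, the measured TCP pose, the force, the opening and the grip force at its end, in the units of the state.
- r.sense(): the state, without advancing time (a new reading comes with each control period).
- r.read_camera(name): name is "scene" or "top"; returns (picture, depth): 384x512x3 uint8, red, green, blue; 384x512 float32, mm along the optical axis (not along the pixel's ray), 0 where there is no reading.
- r.get_calibration(name): a dict with "fx", "fy", "cx", "cy" (pixels), "distortion" ([k1, k2, p1, p2, k3] as OpenCV has them; the pictures are not rectified), "origin" and "attitude" of the camera in the world. Camera axes: x right, y up, looking along -z (the intrinsics and any distortion apply to the point x, -y, -z); pixel columns grow to the right and rows downward; lengths in mm; the calibration is good to about 2 mm. A picture is of the moment at which its call begins. get_calibration takes no time and is no camera call.
- r.finish_job(): hands the job in; it is judged then, once.
The state is a dict: "clock": time; "q": joint angles; "dq": joint speeds; "tau": joint torques, N m; "tcp_pos": TCP position; "tcp_rot": TCP orientation; "contact_force": force on the tool from outside, world axes, zero at the start; "moment": the same for the moment, N m; "gripper_width": finger opening in mm; "grasp_force": force on a finger pad.
Only numpy, scipy, OpenCV 4.12 (cv2) and the standard library are available. Lean on these libraries where they do the work, as an engineer would, in place of code of your own. Each camera call takes 0.05 s, during which the arm holds its last target. There are 200 camera calls.

## Working session

There is one attempt and no reset: what is moved stays moved. The work goes in short steps, Python scripts to look and compute and a tool call to move; the robot and the scene stay as the last step left them, time stands still between calls to the robot, and variables do not carry over. Pictures are saved under pics/ and viewed, at most 10 in all, crops included, and the job is handed in when it is done.

Besides the shell and the picture viewer there is one more tool, called after "Emit:" in YAML: its name, and indented under it one key for each argument. apply_moves: Moves the arm, as the interface text tells. Scaled input: -1 to 1 covers 0.5 m each way for a shift and 120 degrees each way for a turn. Its arguments: {"type":"object","properties":{"moves":{"type":"array","items":{"type":"array","items":{"type":"number"}}}},"required":["moves"]}

```bash
ls; mkdir -p pics; cat > h.py <<'E'
import numpy as np, cv2
from workcell import r
from scipy.spatial.transform import Rotation as Ro
def cal(n):
    c=r.get_calibration(n); K=np.array([[c['fx'],0,c['cx']],[0,c['fy'],c['cy']],[0,0,1.]]); 
    a=np.array(c['attitude'],float)
    R=a if a.shape==(3,3) else Ro.from_euler('xyz',a,degrees=True).as_matrix()
    return K,np.array(c['distortion'],float),np.array(c['origin'],float),R
def rays(n,uv):
    K,d,o,R=cal(n); p=cv2.undistortPoints(np.array(uv,float).reshape(-1,1,2),K,d).reshape(-1,2)
    return o,np.c_[p[:,0],-p[:,1],-np.ones(len(p))]@R.T
def plane(n,uv,z):
    o,D=rays(n,uv); return o+D*((z-o[2])/D[:,2])[:,None]
def cloud(n,depth):
    h,w=depth.shape; u,v=np.meshgrid(np.arange(w),np.arange(h))
    o,D=rays(n,np.c_[u.ravel(),v.ravel()]); P=o+D*depth.reshape(-1,1); return P.reshape(h,w,3)
E
python3 - <<'E'
from h import *
print(r.tcp_to_tips,r.sense())
for n in('scene','top'):
    print(r.get_calibration(n))
    p,d=r.read_camera(n); np.savez(f'{n}0.npz',p=p,d=d); cv2.imwrite(f'pics/{n}0.png',cv2.resize(p[:,:,::-1],(800,600)))
E
```

```text
pics
11.0 {'clock': 0.0, 'q': array([-8.19520803e+01,  1.58809647e+01, -1.59763903e+00,  7.26520230e+01,
       -1.17396695e-03,  8.40756541e+01]), 'dq': array([ 0.04883289, -0.05057667,  0.05028909,  0.01653034,  0.05540538,
       -0.02851787]), 'tau': array([-5.88346193e-04, -4.45515597e+01,  2.95199329e+01,  1.62509037e-02,
       -1.81310620e-04, -1.63617056e-06]), 'tcp_pos': array([ 150.78570374, -605.75454792,  241.13203488]), 'tcp_rot': array([-1.79869950e+02, -1.23149568e-02,  1.39722530e+01]), 'contact_force': array([ 0.02517072,  0.36313704, -0.05417609]), 'moment': array([-0.03372585, -0.00971626, -0.02274057]), 'grasp_force': 0.0, 'gripper_width': 85.98764720909486}
{'fx': 390.8125353732617, 'fy': 390.8125353732617, 'cx': 257.3809223094811, 'cy': 192.00672875701412, 'distortion': array([0.03297683, 0.        , 0.        , 0.        , 0.        ]), 'origin': array([1154.56191565, -314.05252886,  855.35650196]), 'attitude': array([46.68745297,  0.95171346, 54.03035614])}
{'fx': 466.68282702193375, 'fy': 466.68282702193375, 'cx': 257.1213655220375, 'cy': 197.9911691680919, 'distortion': array([-0.1126763,  0.       ,  0.       ,  0.       ,  0.       ]), 'origin': array([ 394.47462685,  157.70273838, 1487.64213038]), 'attitude': array([  3.88069706,  -0.56377262, -91.57581159])}
```

View pics/top0.png

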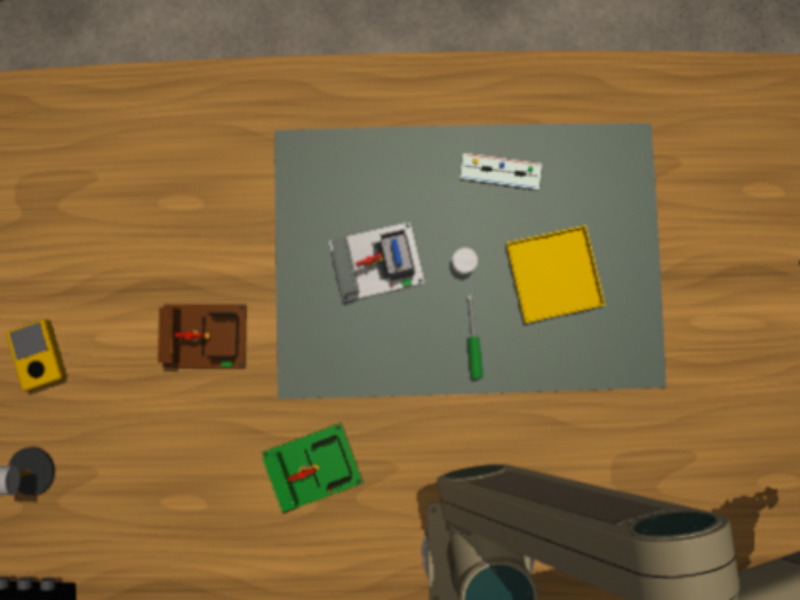

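View pics/scene0.png

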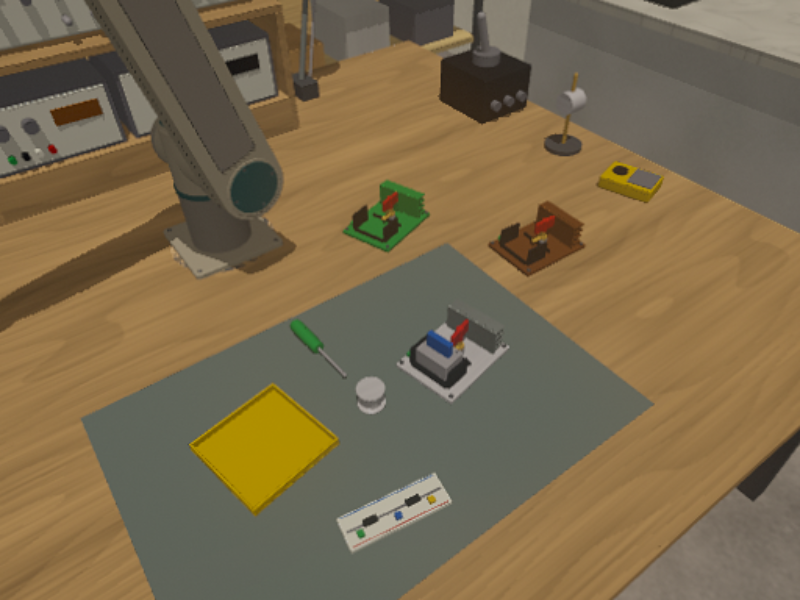

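The top view shows the grey fixture at about (375,260) of the 800x600 picture, with the heat sink on its left and the red knob and blue rib to the right. The tray is at (555,275), the spool at (465,262) and the screwdriver at (473,340). The brown and green fixtures are decoys. Next I measure.

```bash
cat > m.py <<'E'
from h import *
S={n:np.load(n+'0.npz') for n in('scene','top')}
def mask(p,k):
    H,s,v=[x.astype(int) for x in cv2.split(cv2.cvtColor(p,cv2.COLOR_RGB2HSV))]
    return {'red':((H<7)|(H>173))&(s>140)&(v>60),'blue':(H>100)&(H<130)&(s>120)&(v>40),'yellow':(H>20)&(H<30)&(s>180)&(v>90)}[k]
roi={'top':(205,280,135,200),'scene':(250,330,190,260)}
for n in S:
    p,d=S[n]['p'],S[n]['d']; C=cloud(n,d)
    for k in('red','blue','yellow'):
        m=mask(p,k)&(d>0)
        a,b,c,e=roi[n] if k!='yellow' else ((320,390,140,210) if n=='top' else (120,220,240,330))
        z=np.zeros_like(m); z[c:e,a:b]=1; m&=z
        P=C[m]; 
        print(n,k,m.sum(),'z pct',np.percentile(P[:,2],[5,50,95]).round(1))
        if k!='yellow': 
            zt=68 if k=='red' else 88
            T=P[np.abs(P[:,2]-zt)<6]
            if len(T)>4:
                rc=cv2.minAreaRect(T[:,:2].astype(np.float32)); print('  top pts',len(T),T.mean(0).round(1),rc)
            v,u=np.nonzero(m); Q=plane(n,np.c_[u,v],zt); print('  plane rect',cv2.minAreaRect(Q[:,:2].astype(np.float32)))
        else:
            v,u=np.nonzero(m); Q=plane(n,np.c_[u,v],18 if n=='top' else 14); print('  rect',cv2.minAreaRect(Q[:,:2].astype(np.float32)))
    # heat sink/fixture points
    a,b,c,e=roi[n]; F=C[c:e,a:b].reshape(-1,3); Pf=F[(F[:,2]>6)&(F[:,2]<14)]; 
    print('deck',len(Pf),cv2.minAreaRect(Pf[:,:2].astype(np.float32)))
    Ph=F[(F[:,2]>59)&(F[:,2]<69)]; print('z59-69 n',len(Ph),Ph[:,2].mean()); 
    np.save(n+'F.npy',F)
big=np.hstack([cv2.resize(S['top']['p'][130:200,200:285],(400,329),interpolation=2),cv2.resize(S['scene']['p'][185:260,245:335],(395,329),interpolation=2)])
cv2.imwrite('pics/crop.png',big[:,:,::-1])
E
python3 m.py
```

```text
scene red 96 z pct [45.6 64.4 68.8]
  top pts 54 [593.2 203.5  66.5] ((592.0912475585938, 203.83883666992188), (13.172342300415039, 53.18105697631836), 26.419208526611328)
  plane rect ((597.4378662109375, 200.35687255859375), (19.125869750976562, 66.4644775390625), 27.86667823791504)
scene blue 157 z pct [63.7 81.5 89.2]
  top pts 77 [605.7 147.3  86.7] ((604.2235717773438, 148.3243408203125), (48.22776794433594, 14.121208190917969), 12.42101764678955)
  plane rect ((611.9385375976562, 140.84426879882812), (63.134124755859375, 28.745647430419922), 10.683629989624023)
scene yellow 4159 z pct [ 2.   5.  18.1]
  rect ((561.6824951171875, -175.8157958984375), (178.76388549804688, 172.28570556640625), 11.05199146270752)
deck 833 ((594.347900390625, 201.83139038085938), (180.45584106445312, 219.89776611328125), 29.095195770263672)
z59-69 n 406 63.176477421578596
top red 48 z pct [20.8 66.7 70.8]
  top pts 40 [590.  205.3  67. ] ((590.221923828125, 204.53268432617188), (11.188875198364258, 49.52069854736328), 22.487430572509766)
  plane rect ((590.0364990234375, 203.69003295898438), (11.047819137573242, 50.72565841674805), 25.244619369506836)
top blue 55 z pct [70.9 87.7 92. ]
  top pts 48 [601.9 149.4  88.1] ((602.7310791015625, 149.806640625), (47.288246154785156, 9.303884506225586), 13.02883529663086)
  plane rect ((602.4635620117188, 150.27548217773438), (47.262657165527344, 10.680268287658691), 9.694223403930664)
top yellow 2761 z pct [-1.5  4.  16.6]
  rect ((558.6549072265625, -174.1189422607422), (169.1233367919922, 170.39959716796875), 11.269508361816406)
deck 958 ((595.674560546875, 185.94570922851562), (237.43316650390625, 206.60781860351562), 88.4754867553711)
z59-69 n 365 63.283513465552005
```

View pics/crop.png

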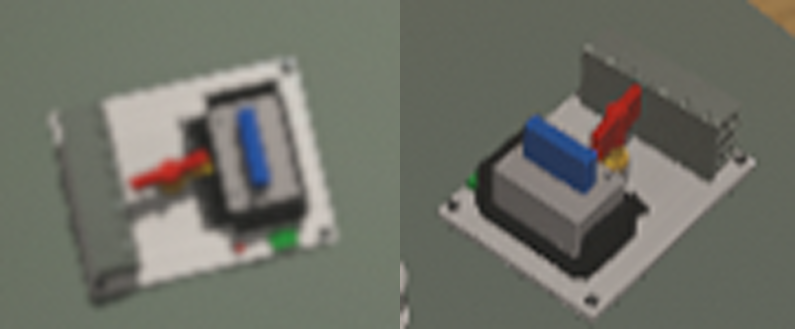

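The crop shows the red wing at about (170,172), tilted relative to the fixture. The blue rib is at (252,150), and the heat sink face is the band's edge at about x=110. I'll fit the face and work out the first moves.

```bash
cat >> h.py <<'E'
def mv(target,yaw,prev=None):
    "normalised row from the commanded pose prev (pos,yaw) to target, tool down"
    p0,y0=prev; R=Ro.from_euler('xyz',[180,0,y0],degrees=True).as_matrix()
    d=R.T@(np.array(target,float)-p0); return (d/500).round(4), round(-(yaw-y0)/120,4)
E
python3 - <<'E'
from h import *
e=np.array([np.cos(np.radians(12)),np.sin(np.radians(12))]); f=np.array([-e[1],e[0]]); K=np.array([591,204])
for n in('scene','top'):
    F=np.load(n+'F.npy'); L=np.c_[(F[:,:2]-K)@e,(F[:,:2]-K)@f,F[:,2]]
    T=L[(L[:,2]>58)&(L[:,2]<70)&(L[:,1]>25)&(L[:,1]<75)&(abs(L[:,0])<70)]
    rc=cv2.minAreaRect(T[:,:2].astype(np.float32)); print(n,len(T),rc,np.percentile(T[:,1],[2,98]),np.percentile(T[:,0],[2,98]))
    b=[(x,np.percentile(T[abs(T[:,0]-x)<10,1],5).round(1)) for x in(-40,-20,0,20,40) if (abs(T[:,0]-x)<10).sum()>4]; print(b)
    W=L[(L[:,2]>20)&(L[:,2]<55)&(L[:,1]>22)&(L[:,1]<45)&(abs(L[:,0])<50)]
    if len(W)>10: print('face',len(W),np.polyfit(W[:,0],W[:,1],1),np.median(W[:,1]))
p0=np.array([150.858,-606.518,242.313]); mid=[370,-200,242.3]
print(mv(mid,14+50,(p0,14)),mv([591,204,242.3],115,(np.array(mid),64)))
E
```

```text
scene 309 ((1.2717437744140625, 44.91641616821289), (109.0604476928711, 38.442535400390625), 0.12046284228563309) [31.69393318 62.37345977] [-50.86221912  54.59801122]
[(-40, np.float64(32.5)), (-20, np.float64(33.6)), (0, np.float64(31.6)), (20, np.float64(32.5)), (40, np.float64(33.3))]
face 209 [-8.11582269e-03  3.37279643e+01] 33.884903793742545
top 301 ((1.0362014770507812, 43.760250091552734), (37.131675720214844, 107.52069091796875), 89.81342315673828) [33.76146634 61.97959258] [-50.66636184  52.05907204]
[(-40, np.float64(35.2)), (-20, np.float64(34.5)), (0, np.float64(34.5)), (20, np.float64(34.5)), (40, np.float64(34.9))]
face 12 [1.95405876e-02 3.37951246e+01] 33.243955192482304
(array([ 0.622 , -0.6829,  0.    ]), -0.4167) (array([0.92  , 0.0431, 0.    ]), -0.425)
```

Emit:
apply_moves:
  moves:
    - [0.6,0.622,-0.683,0,0,0,-0.417]
    - [0.6,0.622,-0.683,0,0,0,-0.417]
    - [0.6,0.622,-0.683,0,0,0,-0.417]
    - [0.6,0.622,-0.683,0,0,0,-0.417]
    - [0.6,0.622,-0.683,0,0,0,-0.417]
    - [0.6,0.622,-0.683,0,0,0,-0.417]
    - [0.6,0.622,-0.683,0,0,0,-0.417]
    - [0.6,0.622,-0.683,0,0,0,-0.417]
    - [0.6,0.622,-0.683,0,0,0,-0.417]
    - [0.6,0.622,-0.683,0,0,0,-0.417]
    - [0.6,0.622,-0.683,0,0,0,-0.417]
    - [0.6,0.622,-0.683,0,0,0,-0.417]

```text
clock: 1.3
tcp_pos: [370.0, -200.4, 242.1]
tcp_rot: [-180.0, 0.0, 64.0]
contact_force: [-0.7, -0.1, -0.5]
gripper_width: 34.2
grasp_force: 0.0
```

Emit:
apply_moves:
  moves:
    - [0.6,0.92,0.043,0,0,0,-0.425]
    - [0.6,0.92,0.043,0,0,0,-0.425]
    - [0.6,0.92,0.043,0,0,0,-0.425]
    - [0.6,0.92,0.043,0,0,0,-0.425]
    - [0.6,0.92,0.043,0,0,0,-0.425]
    - [0.6,0.92,0.043,0,0,0,-0.425]
    - [0.6,0.92,0.043,0,0,0,-0.425]
    - [0.6,0.92,0.043,0,0,0,-0.425]
    - [0.6,0.92,0.043,0,0,0,-0.425]
    - [0.6,0.92,0.043,0,0,0,-0.425]
    - [0.6,0.92,0.043,0,0,0,-0.425]
    - [0.6,0.92,0.043,0,0,0,-0.425]

```text
clock: 2.5
tcp_pos: [591.0, 201.9, 241.8]
tcp_rot: [-179.9, 0.0, 114.9]
contact_force: [0.2, -0.3, -0.7]
gripper_width: 34.0
grasp_force: 0.0
```

Emit:
apply_moves:
  moves:
    - [0.6,0,0,0.1,0,0,0]
    - [0.6,0,0,0.2,0,0,0]
    - [0.6,0,0,0.26,0,0,0]
    - [0.6,0,0,0.26,0,0,0]
    - [0.6,0,0,0.26,0,0,0]

```text
clock: 3.0
tcp_pos: [590.8, 202.2, 112.8]
tcp_rot: [-179.9, 0.0, 114.9]
contact_force: [0.5, -0.1, 0.4]
gripper_width: 34.0
grasp_force: 0.0
```

```bash
python3 - <<'E'
from h import *
print(r.sense()['tcp_pos'],r.sense()['tcp_rot'])
p,d=r.read_camera('scene'); cv2.imwrite('pics/a.png',cv2.resize(p[150:260,240:340],(700,770//1),interpolation=2)[:600,:,::-1])
E
```

```text
[590.79938246 202.24064128 112.84863908] [-1.79949605e+02  6.34650677e-03  1.14880302e+02]
```

View pics/a.png

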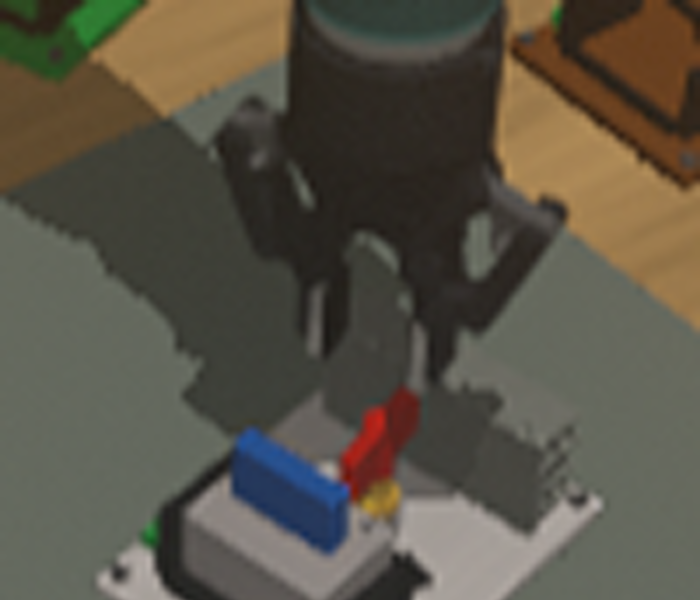

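The gripper's fingers straddle the red wing, seen at about (380,440) in the crop. Nothing is in the way, so I descend and close.

Emit:
apply_moves:
  moves:
    - [0.6,0.003,0.001,0.04,0,0,0]
    - [0.6,0.003,0.001,0.08,0,0,0]
    - [0.6,0.003,0.001,0.117,0,0,0]
    - [0.6,0.003,0.001,0.117,0,0,0]
    - [0.75,0.003,0.001,0.117,0,0,0]
    - [0.85,0.003,0.001,0.117,0,0,0]
    - [0.9,0.003,0.001,0.117,0,0,0]
    - [0.95,0.003,0.001,0.117,0,0,0]
    - [1,0.003,0.001,0.117,0,0,0]
    - [1,0.003,0.001,0.117,0,0,0]
    - [1,0.003,0.001,0.117,0,0,0]

```text
clock: 4.15
tcp_pos: [592.2, 205.5, 56.2]
tcp_rot: [179.9, 0.1, 115.0]
contact_force: [-2.8, -1.5, 7.4]
gripper_width: 6.8
grasp_force: 59.2
```

Emit:
apply_moves:
  moves:
    - [1,0,0,0,0,0,-0.05]
    - [1,0,0,0,0,0,-0.1]
    - [1,0,0,0,0,0,-0.15]
    - [1,0,0,0,0,0,-0.2]
    - [1,0,0,0,0,0,-0.25]
    - [1,0,0,0,0,0,-0.3]
    - [1,0,0,0,0,0,-0.35]
    - [1,0,0,0,0,0,-0.4]
    - [1,0,0,0,0,0,-0.45]
    - [1,0,0,0,0,0,-0.5]
    - [1,0,0,0,0,0,-0.5]

```text
clock: 5.25
tcp_pos: [592.7, 206.4, 56.2]
tcp_rot: [179.9, 0.2, 175.1]
contact_force: [0.2, 0.6, 6.1]
gripper_width: 6.8
grasp_force: 59.0
```

Emit:
apply_moves:
  moves:
    - [1,0,0,0,0,0,-0.04]
    - [1,0,0,0,0,0,-0.08]
    - [1,0,0,0,0,0,-0.11]
    - [1,0,0,0,0,0,-0.11]
    - [1,0,0,0,0,0,-0.11]

```text
clock: 5.75
tcp_pos: [592.7, 206.6, 56.2]
tcp_rot: [179.9, 0.2, -171.8]
contact_force: [-0.9, 1.3, 6.7]
gripper_width: 6.5
grasp_force: 59.0
```

```bash
python3 -c "
from h import *
s=r.sense(); print(s['moment'],s['tcp_rot'],s['tcp_pos'])"
```

```text
[ 0.13303307  0.39224879 -0.21565936] [ 179.90068029    0.22851436 -171.80230459] [592.67250816 206.58164465  56.2047207 ]
```

Emit:
apply_moves:
  moves:
    - [0.85,0,0,0,0,0,0]
    - [0.78,0,0,0,0,0,0]
    - [0.78,0,0,0,0,0,0]
    - [0.78,0,0,0,0,0,0]
    - [0.78,0,0,-0.04,0,0,0]
    - [0.78,0,0,-0.08,0,0,0]
    - [0.78,0,0,-0.15,0,0,0]
    - [0.78,0,0,-0.15,0,0,0]
    - [0.6,0,0,-0.15,0,0,0]

```text
clock: 6.65
tcp_pos: [591.8, 205.8, 129.9]
tcp_rot: [180.0, 0.1, -171.8]
contact_force: [0.2, -0.1, 0.1]
gripper_width: 32.2
grasp_force: 0.0
```

```bash
python3 - <<'E'
from h import *
s=r.sense(); y=s['tcp_rot'][2]; print(y,s['tcp_pos'],mv([603.7,149.6,130],-168,(s['tcp_pos'],y)))
p,d=r.read_camera('top'); q,_=r.read_camera('scene')
cv2.imwrite('pics/b.png',np.hstack([cv2.resize(p[130:200,200:285],(400,329),interpolation=2),cv2.resize(q[185:260,245:335],(395,329),interpolation=2)])[:,:,::-1])
E
```

```text
-171.7934594877973 [591.84912091 205.75045036 129.88589737] (array([-0.0074, -0.1145, -0.0002]), np.float64(-0.0316))
```

View pics/b.png

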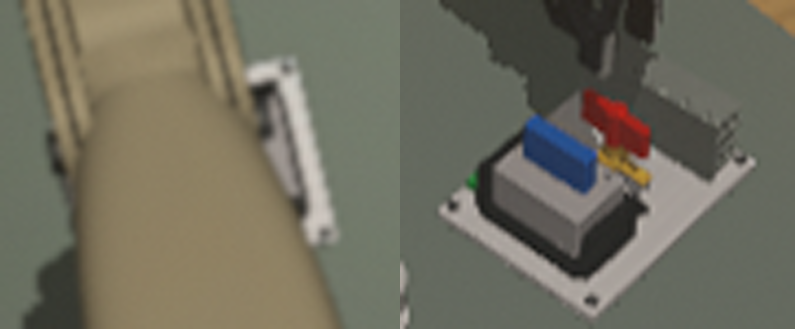

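In the right crop the knob's wing is now parallel to the rib and the tongue points along the heat sink, so it is clear of the module. The module has not moved. Next is the rib.

Emit:
apply_moves:
  moves:
    - [0.55,-0.007,-0.06,0,0,0,-0.032]
    - [0.55,-0.007,-0.114,0,0,0,-0.032]
    - [0.55,-0.007,-0.114,0,0,0,-0.032]
    - [0.55,-0.007,-0.114,0.05,0,0,-0.032]
    - [0.55,-0.007,-0.114,0.09,0,0,-0.032]
    - [0.55,-0.007,-0.114,0.112,0,0,-0.032]
    - [0.55,-0.007,-0.114,0.112,0,0,-0.032]
    - [0.75,-0.007,-0.114,0.112,0,0,-0.032]
    - [0.85,-0.007,-0.114,0.112,0,0,-0.032]
    - [1,-0.007,-0.114,0.112,0,0,-0.032]
    - [1,-0.007,-0.114,0.112,0,0,-0.032]
    - [1,-0.007,-0.114,0.112,0,0,-0.032]

```text
clock: 7.95
tcp_pos: [603.4, 150.1, 73.9]
tcp_rot: [180.0, 0.1, -167.9]
contact_force: [0.4, 1.6, 2.6]
gripper_width: 11.2
grasp_force: 59.1
```

Emit:
apply_moves:
  moves:
    - [1,0,0,-0.01,0,0,0]
    - [1,0,0,-0.02,0,0,0]
    - [1,0,0,-0.03,0,0,0]
    - [1,0,0,-0.04,0,0,0]
    - [1,0,0,-0.04,0,0,0]

```text
clock: 8.45
tcp_pos: [603.0, 149.6, 93.6]
tcp_rot: [-180.0, 0.1, -168.0]
contact_force: [0.2, 0.2, -3.6]
gripper_width: 11.2
grasp_force: 58.6
```

Lifting cleanly: the force is about 3.6 N, roughly the module's weight.

Emit:
apply_moves:
  moves:
    - [1,0,0,-0.02,0,0,0]
    - [1,0,0,-0.04,0,0,0]
    - [1,0,0,-0.06,0,0,0]
    - [1,0,0,-0.1,0,0,0]
    - [1,0,0,-0.14,0,0,0]
    - [1,0,0,-0.16,0,0,0]
    - [1,0,0,-0.16,0,0,0]
    - [1,0,0,-0.16,0,0,0]

```text
clock: 9.25
tcp_pos: [602.3, 149.6, 172.7]
tcp_rot: [-180.0, -0.0, -168.0]
contact_force: [-0.5, -0.6, -4.5]
gripper_width: 11.1
grasp_force: 58.7
```

```bash
python3 - <<'E'
from h import *
s=r.sense(); y=s['tcp_rot'][2]; print(y,s['tcp_pos'],s['contact_force'],mv([561,-176,s['tcp_pos'][2]],-168,(s['tcp_pos'],y)))
q,_=r.read_camera('scene')
cv2.imwrite('pics/c.png',cv2.resize(q[90:270,180:390],(700,600),interpolation=2)[:,:,::-1])
E
```

```text
-167.9535738993819 [602.33130419 149.5976342  172.6747649 ] [-0.5179386  -0.64714897 -4.5159472 ] (array([ 0.2167, -0.6196, -0.    ]), np.float64(0.0004))
```

View pics/c.png

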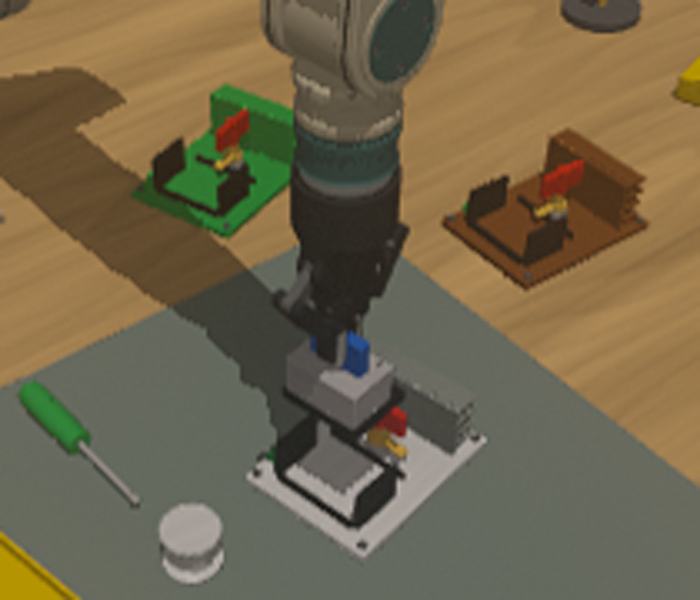

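The module hangs upright, well clear of the guides. I'll carry it to the tray.

Emit:
apply_moves:
  moves:
    - [1,0.01,-0.03,0,0,0,0]
    - [1,0.03,-0.08,0,0,0,0]
    - [1,0.05,-0.14,0,0,0,0]
    - [1,0.07,-0.2,0,0,0,0]
    - [1,0.1,-0.27,0,0,0,0]
    - [1,0.12,-0.34,0,0,0,0]
    - [1,0.15,-0.42,0,0,0,0]
    - [1,0.17,-0.49,0,0,0,0]
    - [1,0.19,-0.55,0,0,0,0]
    - [1,0.21,-0.6,0,0,0,0]
    - [1,0.217,-0.62,0,0,0,0]
    - [1,0.217,-0.62,0,0,0,0]

```text
clock: 10.5
tcp_pos: [560.2, -177.6, 171.9]
tcp_rot: [180.0, -0.1, -168.1]
contact_force: [-0.1, 0.5, -4.1]
gripper_width: 10.8
grasp_force: 58.9
```

Emit:
apply_moves:
  moves:
    - [1,0,0,0.03,0,0,0]
    - [1,0,0,0.07,0,0,0]
    - [1,0,0,0.11,0,0,0]
    - [1,0,0,0.15,0,0,0]
    - [1,0,0,0.175,0,0,0]
    - [1,0,0,0.19,0,0,0]
    - [1,0,0,0.19,0,0,0]
    - [1,0,0,0.19,0,0,0]

```text
clock: 11.3
tcp_pos: [561.7, -176.1, 78.4]
tcp_rot: [-180.0, 0.0, -167.9]
contact_force: [-0.0, -0.6, -4.3]
gripper_width: 11.0
grasp_force: 58.8
```

Emit:
apply_moves:
  moves:
    - [1,0,0,0.003,0,0,0]
    - [1,0,0,0.006,0,0,0]
    - [1,0,0,0.009,0,0,0]
    - [1,0,0,0.011,0,0,0]
    - [1,0,0,0.013,0,0,0]
    - [1,0,0,0.015,0,0,0]
    - [1,0,0,0.015,0,0,0]

```text
clock: 12.0
tcp_pos: [561.0, -176.1, 70.1]
tcp_rot: [180.0, -0.0, -168.0]
contact_force: [1.0, -0.7, -3.2]
gripper_width: 11.1
grasp_force: 58.8
```

Now the last 2 to 3 mm, a little at a time.

Emit:
apply_moves:
  moves:
    - [1,0,0,0.001,0,0,0]
    - [1,0,0,0.002,0,0,0]
    - [1,0,0,0.003,0,0,0]
    - [1,0,0,0.004,0,0,0]
    - [1,0,0,0.004,0,0,0]

```text
clock: 12.5
tcp_pos: [561.1, -176.1, 68.2]
tcp_rot: [180.0, -0.0, -168.0]
contact_force: [0.0, -0.3, -4.8]
gripper_width: 10.7
grasp_force: 58.8
```

Emit:
apply_moves:
  moves:
    - [1,0,0,0.001,0,0,0]
    - [1,0,0,0.002,0,0,0]
    - [1,0,0,0.003,0,0,0]
    - [1,0,0,0.003,0,0,0]

```text
clock: 12.9
tcp_pos: [561.2, -176.2, 67.9]
tcp_rot: [-180.0, 0.0, -167.9]
contact_force: [-2.7, 1.7, 4.9]
gripper_width: 10.7
grasp_force: 60.4
```

Contact: the force changed from -4.8 to +4.9 N, so the module rests on the tray floor. I'll release it and rise.

Emit:
apply_moves:
  moves:
    - [0.85,0,0,0,0,0,0]
    - [0.7,0,0,0,0,0,0]
    - [0.55,0,0,0,0,0,0]
    - [0.55,0,0,0,0,0,0]
    - [0.55,0,0,0,0,0,0]
    - [0.55,0,0,-0.03,0,0,0]
    - [0.55,0,0,-0.08,0,0,0]
    - [0.55,0,0,-0.15,0,0,0]
    - [0.55,0,0,-0.22,0,0,0]
    - [0.55,0,0,-0.3,0,0,0]
    - [0.55,0,0,-0.3,0,0,0]

```text
clock: 14.0
tcp_pos: [565.4, -177.9, 225.1]
tcp_rot: [-179.5, 0.6, -167.9]
contact_force: [0.8, -0.7, -0.4]
gripper_width: 38.4
grasp_force: 0.0
```

```bash
python3 - <<'E'
from h import *
q,_=r.read_camera('scene'); cv2.imwrite('pics/d.png',cv2.resize(q,(800,600))[:,:,::-1])
E
```

```text
(no output)
```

View pics/d.png

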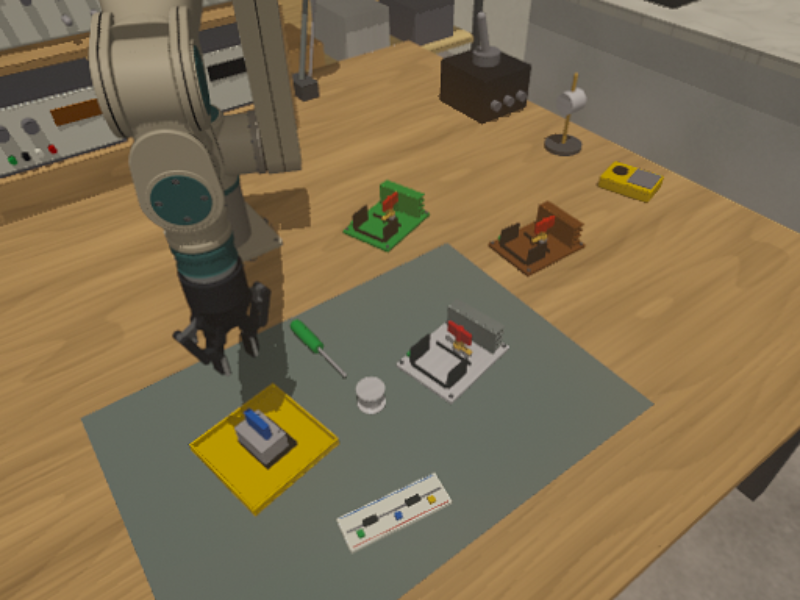

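The module stands upright in the tray at (265,437). The knob is released at (460,332), the spool, screwdriver and breadboard have not moved, and the gripper is clear.

```bash
python3 -c "
from workcell import r
print(r.finish_job())"
```

```text
the job is handed in; nothing more can be done
None
```

I turned the knob to its released end and set the module down upright in the yellow tray; the job was handed in at about 14 s, and no verdict was returned.

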